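Hold a crate batten ready to saw against fence, bed and stop block

ROBOT

A 6-joint arm with a two-finger parallel gripper is mounted at the origin on the work surface. World frame = base frame: x ahead of the robot, y to its left, z up, the work surface at z = 0. Lengths are in m, angles in rad, forces in N, time in s.
With the tool pointing down it reaches from about 0.35 to 0.975 m from the base axis. Payload 4.9 kg.
Tool frame: the origin (TCP) lies at the very end of the fingers, on their centre line; the grasp point (between the pads) lies 19 mm behind it; z points along the fingers, y is the direction in which the jaws open and shut (so a half turn about z gives the same grasp; the last joint's range is limited). The gripper opens to 85 mm and grips with 20 to 120 N. Pads are 22 mm wide; open, the fingers measure 114 mm over their backs; the gripper's body (76 mm by 85 mm) begins 54 mm behind the grasp point. The pads swing forward as they close: fully open they stand 13 mm farther back than shut.
Start: joints at [-1.342, 0.053, 1.613, -0, 1.476, -0.119], TCP at [0.213, -0.588, 0.231] pointing down, gripper open.
Joint ranges: [-3.01, 3.01], [-1.01, 2.22], [0.06, 2.58], [-1.02, 4.17], [0.09, 2.62], [-3.14, 3.14]. Speed limits (rad/s): [2.57, 2.57, 3.14, 3.14, 3.14, 3.14].

INTERFACE

Orientations are given as a rotation vector (axis times angle).
In Python, from station import ctrl gives the robot as it stands.
- The arm moves only by the tool step_arm, never from a script. Its argument "moves" is a list of rows, each a list of 5 numbers: the opening, from 0 (shut) to 1 (fully open), then the shift along the world's x, y, z in m, then the turn about the world's z in degrees. A call has 1 to 20 rows; each row shifts and turns the pose as measured when the row begins; what a row does not reach is not made up. A row lasts 1/8 s, in which the tool goes at most 62.5 mm and 10.7 degrees, less where a joint would pass 70% of its speed; a pose out of reach is approached as far as the arm can. A call is refused whole if a number of a shift passes 0.0625 or a number of a turn 10.7, either way. A call with a gripper value outside its range is refused whole. The fingers move at their own pace and stop on an object; "newtons" is the grip in N (left out, the last holds). Time passes only in rows, so rows that do not move let the fingers close. It gives the time, the measured TCP pose, the force and the opening at its end, in the units of the state.
- ctrl.get_obs(): the state, without advancing time (a new reading comes with each control period).
- ctrl.get_image(name): name is "scene" or "top" or "wrist"; returns a dict with "color" (384x512x3 uint8, red, green, blue), "camera_matrix" (3x3 intrinsics, pixels), "k1" (the pictures are not rectified: a ray, as slopes to the right and down, at radius r is drawn at 1 + k1 r^2 times it, then the intrinsics apply), "R" (3x3) and "t" (3): a world point X has camera coordinates R X + t; the wrist camera has in their place "T_tool_cam" (4x4, takes a point from camera to tool coordinates, whose origin is the TCP and whose axes are the flange's). Camera axes: x right, y down, z forward; pixel columns grow to the right and rows downward; lengths in m; the calibration is good to about 2 mm. A picture is of the moment at which its call begins: read the wrist's pose just before it. There is no depth.
- ctrl.finish_job(): hands the job in, once; it reports no verdict.
Trained networks look in a picture, given as the dict that the camera call returned (one of the last four; its "shot" number tells which), for a name from the list of things; names that differ only in an ending like _2 or _b are one class to them, and where a whole thing is asked for, a point or a joint stands for the part that bears it (a point fixed in the world has none). Each returns a list of dicts, best first, with "p" (0 to 1); they miss things now and then, are a little off and sometimes report something else, mostly with a low value. They report only what shows in the picture. A call takes as long as a camera call. They do not tell look-alikes from the thing itself.
- ctrl.spot_in(picture, query): "bbox" ([left, top, right, bottom] in pixels, round what is visible of it).
The state is a dict: "t": time; "q": joint angles; "dq": joint speeds; "effort": joint torques, N m; "tool_pos": TCP position; "tool_rot": TCP orientation; "contact_force": force on the tool from outside, world axes, zero at the start; "wrist_torque": the same for the moment, N m; "opening": finger opening in m.
Only numpy, scipy, OpenCV 4.12 (cv2) and the standard library are available. Lean on these libraries where they do the work, as an engineer would, in place of code of your own. Each camera call takes 0.05 s, during which the arm holds its last target.

TASK

Lay the long batten flat on the saw board, chamfered edges up, with its end butted against the stop block and its long side tight against the fence. Then, with the gripper on the length between the saw slot and the stop block and clear of the slot, push firmly and diagonally on it, into the fence and down onto the board at once, and finish while still holding it there with that push, ready for a colleague to saw. Leave the short offcut, the saw, the tape measure and the screw tub where they are.

Things in the scene. Friction and masses are not known exactly. Their poses are not given: they have to be found in the camera images.
- board: Saw board: dark plywood base 200 (x) by 340 (y) by 18 mm, screwed to the bench, does not move. Origin: centre of its underside, at bench height. x points level from the open side (nearest the robot) to the fence, y along the fence towards the stop block, z up. Upper face (bed) at z = 18 mm. The fence's face is the plane x = +45 mm: 145 mm of clear bed before it.
- bed: The bed of the saw board, its flat top 18 mm above the bench; same origin and axes as the board. Its film face is smooth: planed timber slides on it with a friction coefficient of about 0.3 to 0.4.
- fence: The fence: two aluminium bars in line along y, 30 mm deep (x = 45 to 75 mm on the board) and 28 mm high above the bed (top 46 mm above the bench), with a 4 mm gap for the saw between them; same origin and axes as the board. Rigid.
- slot (a point): Where the saw slot meets the fence: on the bed at the foot of the fence's face, mid-gap between the fence bars (on the board x = 45, y = -30, z = 18 mm). A dark line on the bed runs from here along -x. Axes as the board's.
- stop_face (a point): Centre of the working face of the aluminium stop block, clamped rigidly on the fence by a black knob. The face looks along the board's -y (axes as the board's). The block reaches 35 mm out from the fence's face and extends 30 mm to +y of this point, which is 17 mm above the bed. Its knob tops out 76 mm above the bench. It is set 115 to 165 mm from the saw slot.
- batten_center (a point): Centre of the long pale batten, 240 mm long (x), 45 wide (y), 34 high (z), 0.13-0.25 kg, with 10 mm 45-degree chamfers along both upper long edges (sides upright to 24 mm); loose, at first on the bench beside the board, chamfers up (centre 17 mm up). On the bed: centre 35, top 52 mm above the bench. In place its centre is 120 mm from the stop face, 22.5 mm from the fence's face.
- offcut_center (a point): Centre of the short offcut of the same chamfered timber, 110 x 45 x 34 mm, loose on the bench on the other side of the saw board. Not to be moved.
- tub_center (a point): Centre of the round screw tub (70 mm across, 75 mm high, closed lid), standing beyond the saw board. Not to be moved.
- tape: Tape measure, 68 x 64 x 34 mm, lying on the bench beyond the saw board; origin at the centre of its underside. Not to be moved.
- saw: Back saw lying on the bench beyond the fence, 370 mm long over all, 20 mm high at its wooden handle; origin where blade and handle meet, at bench height, the blade along its x. Not to be moved.
There are look-alikes about, which are no part of the job. Leave any blue or red look-alike of the part that bears batten_center alone.

How it is judged:
By the outcome, as a careful person would: the job done as asked, in the order asked, and still so for the second after the job is handed in, while the arm keeps its last pose, push and grip.
It also fails if it takes over 64 s, if anything falls off the work surface, if the arm or the gripper's body presses on something with over 40 N, if the wrist force passes 120 N, or if a joint passes its speed limit or range.

## Working session

There is one attempt and no reset: what is moved stays moved. The work goes in short steps, Python scripts to look and compute and a tool call to move; the robot and the scene stay as the last step left them, time stands still between calls to the robot, and variables do not carry over. Pictures are saved under pics/ and viewed, and the job is handed in when it is done.

Besides the shell and the picture viewer there is one more tool, called by a JSON object that holds its "fn" and its "kwargs". step_arm: Moves the arm, as the interface text tells. Its arguments: {"type":"object","properties":{"moves":{"type":"array","items":{"type":"array","items":{"type":"number"}}},"newtons":{"type":"number"}},"required":["moves"]}

```bash
ls; mkdir -p pics; cat > h.py <<'E'
from station import ctrl
import numpy as np, cv2
def save(im,name): cv2.imwrite('pics/'+name,im['color'][:,:,::-1])
def ray(im,uv,o=None):
    K=np.array(im['camera_matrix']);d=np.array([im['k1'],0,0,0,0.])
    p=cv2.undistortPoints(np.array([[uv]],float),K,d)[0,0]
    if 'R' in im:
        R=np.array(im['R']);t=np.array(im['t']);
    else:
        T=np.array(im['T_tool_cam']);Rt=cv2.Rodrigues(np.array(o['tool_rot']))[0]
        Rc=Rt@T[:3,:3];c=Rt@T[:3,3]+np.array(o['tool_pos']);R=Rc.T;t=-R@c
    return -R.T@t,R.T@np.array([p[0],p[1],1])
def onz(im,uv,z,o=None):
    c,d=ray(im,uv,o);return c+d*(z-c[2])/d[2]
def proj(im,X,o=None):
    K=np.array(im['camera_matrix']);d=np.array([im['k1'],0,0,0,0.])
    if 'R' in im: R=np.array(im['R']);t=np.array(im['t'])
    else:
        T=np.array(im['T_tool_cam']);Rt=cv2.Rodrigues(np.array(o['tool_rot']))[0]
        Rc=Rt@T[:3,:3];c=Rt@T[:3,3]+np.array(o['tool_pos']);R=Rc.T;t=-R@c
    return cv2.projectPoints(np.atleast_2d(np.array(X,float)),cv2.Rodrigues(R)[0],t,K,d)[0][:,0]
E
python3 - <<'E'
from h import *
for n in ['top','scene','wrist']:
    im=ctrl.get_image(n); save(im,n+'0.png'); print(n,im['k1'],im.get('t'))
    for q in ['board','bed','fence','batten_center','offcut_center','tub_center','tape','saw','stop_face','slot']:
        try: print(q,[(np.round(r['bbox']).tolist(),round(r['p'],2)) for r in ctrl.spot_in(im,q)])
        except Exception as e: print(q,e)
o=ctrl.get_obs();print(o)
E
```

```text
pics
top -0.1764813978527325 [0.10149739 0.49059718 1.34342505]
board [([222.0, 140.0, 355.0, 225.0], 0.71), ([234.0, 159.0, 243.0, 187.0], 0.3)]
bed [([154.0, 149.0, 189.0, 233.0], 0.27)]
fence [([229.0, 136.0, 349.0, 170.0], 0.92)]
batten_center [([157.0, 253.0, 203.0, 340.0], 0.92), ([50.0, 156.0, 132.0, 199.0], 0.75), ([155.0, 150.0, 187.0, 234.0], 0.69), ([233.0, 160.0, 243.0, 188.0], 0.53)]
offcut_center [([386.0, 185.0, 412.0, 220.0], 0.95)]
tub_center [([382.0, 112.0, 409.0, 145.0], 0.75), ([236.0, 77.0, 364.0, 120.0], 0.59), ([223.0, 140.0, 355.0, 227.0], 0.47)]
tape [([176.0, 103.0, 204.0, 134.0], 0.66)]
saw [([236.0, 79.0, 363.0, 122.0], 0.62)]
stop_face [([232.0, 160.0, 244.0, 187.0], 0.54)]
slot [([224.0, 141.0, 352.0, 227.0], 0.89)]
scene -0.08126312686982416 [-0.47719748 -0.04626766  1.1368881 ]
board [([191.0, 196.0, 307.0, 316.0], 0.61), ([191.0, 188.0, 305.0, 317.0], 0.49)]
bed [([190.0, 193.0, 309.0, 318.0], 0.77)]
fence [([248.0, 210.0, 306.0, 308.0], 0.8)]
batten_center [([260.0, 150.0, 332.0, 186.0], 0.97), ([328.0, 108.0, 338.0, 159.0], 0.91), ([195.0, 125.0, 2
[... 476 characters left out ...]
enter []
tape []
saw []
stop_face []
slot []
{'t': 1.65, 'q': array([-1.34201259e+00,  5.26611239e-02,  1.61292401e+00, -2.93535381e-05,
        1.47596597e+00, -1.19024596e-01]), 'dq': array([ 0.00081572, -0.00145711,  0.00100453,  0.00143947, -0.00020055,
        0.00079682]), 'effort': array([-8.35345436e-04, -3.93671215e+01, -3.70450866e+01, -2.23574280e-04,
        5.22424489e-04,  3.43552003e-06]), 'tool_pos': array([ 0.21299742, -0.58756416,  0.23131334]), 'tool_rot': array([ 3.09416400e+00,  5.43583275e-01, -4.22517334e-05]), 'contact_force': array([ 1.06954719, -0.12446113,  0.22423266]), 'wrist_torque': array([-0.01108543,  0.04920846, -0.02345738]), 'opening': 0.08557049340242057}
```

```bash
python3 - <<'E'
import cv2
for n in ['top','scene']:
    a=cv2.imread(f'pics/{n}0.png'); c=a[60:360,40:440] if n=='top' else a[84:384,120:520]
    cv2.imwrite(f'pics/{n}0z.png',cv2.resize(c,None,fx=2,fy=2,interpolation=cv2.INTER_CUBIC))
E
```

```text
(no output)
```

View pics/top0z.png

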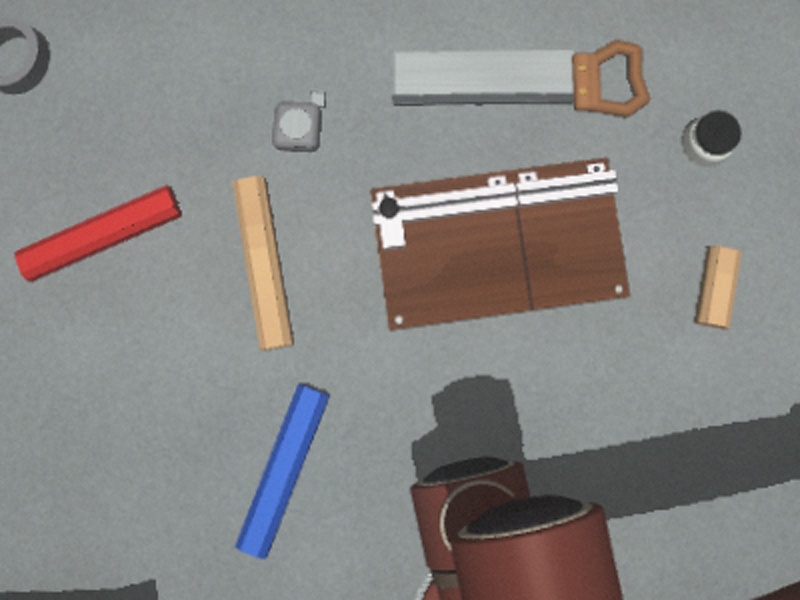

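View pics/scene0z.png

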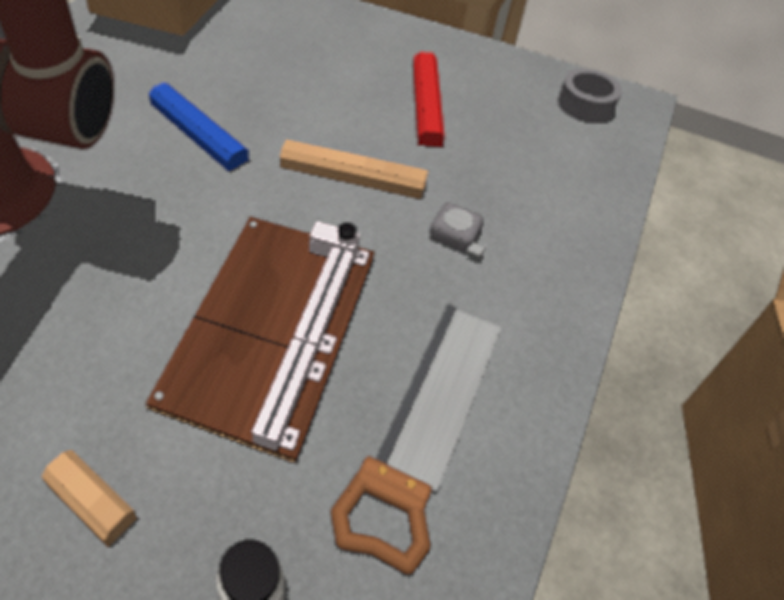

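```bash
python3 - <<'E'
from h import *
im=ctrl.get_image('top');s=ctrl.get_image('scene')
z=lambda x,y:(x/2+39.75,y/2+59.75)
zs=lambda x,y:(x/2+119.75,y/2+83.75)
for n,p,h in [('BL',(372,187),.018),('BR',(608,158),.018),('FR',(630,295),.018),('FL',(390,329),.018),('slotF',(532,310),.018),('slot',(520,205),.018),('bat1',(238,179),.028),('bat2',(265,176),.028),('bat3',(292,345),.028),('bat4',(262,350),.028),('stopcorner',(404,245),.046)]:
    print(n,np.round(onz(im,z(*p),h),4))
for n,p,h in [('FL',(249,218),.018),('BL',(374,253),.018),('FR',(149,405),.018),('BR',(297,458),.018),('batnearR',(426,178),.024)]:
    print('s',n,np.round(onz(s,zs(*p),h),4))
o=ctrl.get_obs();w=ctrl.get_image('wrist');print(w['T_tool_cam'],w['camera_matrix']);print(cv2.Rodrigues(o['tool_rot'])[0])
E
```

```text
BL [0.607  0.1771 0.018 ]
BR [ 0.6553 -0.1562  0.018 ]
FR [ 0.4607 -0.1858  0.018 ]
FL [0.4084 0.148  0.018 ]
slotF [ 0.4378 -0.0481  0.018 ]
slot [ 0.585  -0.0308  0.018 ]
bat1 [0.614  0.3651 0.028 ]
bat2 [0.6187 0.327  0.028 ]
bat3 [0.3835 0.2817 0.028 ]
bat4 [0.3758 0.3229 0.028 ]
stopcorner [0.5218 0.1303 0.046 ]
s FL [0.4129 0.1462 0.018 ]
s BL [0.6085 0.1769 0.018 ]
s FR [ 0.4686 -0.1844  0.018 ]
s BR [ 0.6605 -0.1536  0.018 ]
s batnearR [0.6182 0.3571 0.024 ]
[[-1.61590023e-03 -9.66070643e-01 -2.58272919e-01  6.47422942e-02]
 [ 9.99998657e-01 -1.63209237e-03 -1.51705936e-04 -4.40195208e-04]
 [-2.74966608e-04 -2.58272817e-01  9.66071983e-01 -1.42883548e-01]
 [ 0.00000000e+00  0.00000000e+00  0.00000000e+00  1.00000000e+00]] [[275.73711575   0.         256.75318752]
 [  0.         275.73711575 192.08765484]
 [  0.           0.           1.        ]]
[[ 9.40126994e-01  3.40824346e-01 -1.16112845e-05]
 [ 3.40824346e-01 -9.40126994e-01  1.13158064e-05]
 [-7.05937972e-06 -1.45957035e-05 -1.00000000e+00]]
```

View pics/wrist0.png

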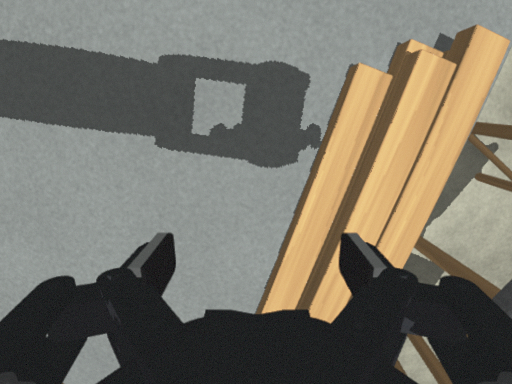

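{"fn": "step_arm", "kwargs": {"moves": [[1, 0.028, 0.05, 0, -1], [1, 0.028, 0.05, 0, -1], [1, 0.028, 0.05, 0, -1], [1, 0.028, 0.05, 0, -1], [1, 0.028, 0.05, 0, -1], [1, 0.028, 0.05, 0, -1], [1, 0.028, 0.05, 0, -1], [1, 0.028, 0.05, 0, -1], [1, 0.028, 0.05, 0, -1], [1, 0.028, 0.05, 0, -1], [1, 0.028, 0.05, 0, 0], [1, 0, 0, 0, 0]]}}

```text
t: 3.3
tool_pos: [0.5274, -0.0196, 0.2336]
tool_rot: [3.126, 0.258, 0.012]
contact_force: [-1.0, -0.5, -0.0]
opening: 0.0856
```

```bash
cat > w.py <<'E'
import sys,pickle
from h import *
n=sys.argv[1]
o=ctrl.get_obs();w=ctrl.get_image('wrist');save(w,n+'.png')
pickle.dump((dict(o),dict(w)),open(n+'.pkl','wb'))
Rt=cv2.Rodrigues(np.array(o['tool_rot']))[0]
print(o['t'],np.round(o['tool_pos'],4),'yaw',np.degrees(np.arctan2(Rt[1,0],Rt[0,0])),np.round(o['contact_force'],2),o['opening'],np.round(o['q'],3))
E
python3 w.py w1
```

```text
3.3 [ 0.5274 -0.0196  0.2336] yaw 9.42219845222193 [-0.96 -0.46 -0.02] 0.08562079021145134 [-0.177 -0.189  1.839 -0.003  1.483  1.23 ]
```

View pics/w1.png

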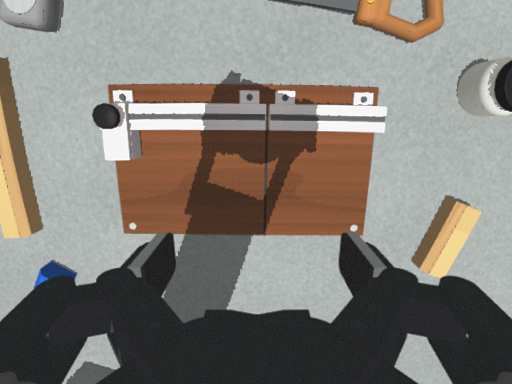

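```bash
python3 - <<'E'
import cv2
a=cv2.imread('pics/w1.png')
cv2.imwrite('pics/w1z.png',cv2.resize(a[75:245,95:255],None,fx=3.5,fy=3.5,interpolation=cv2.INTER_CUBIC))
cv2.imwrite('pics/w1y.png',cv2.resize(a[75:245,235:395],None,fx=3.5,fy=3.5,interpolation=cv2.INTER_CUBIC))
E
```

```text
(no output)
```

View pics/w1z.png

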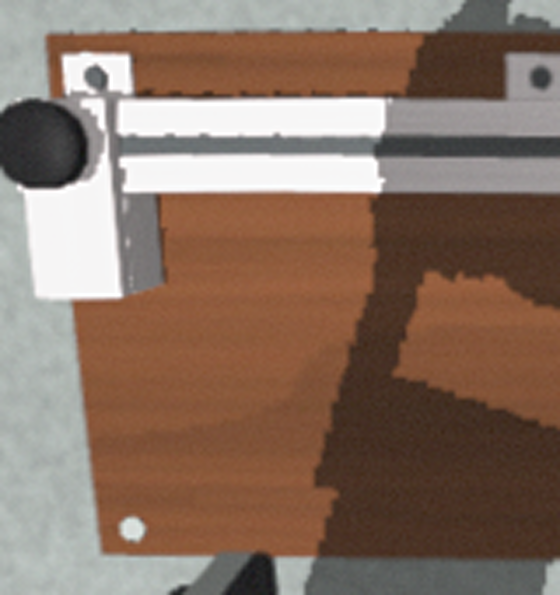

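View pics/w1y.png

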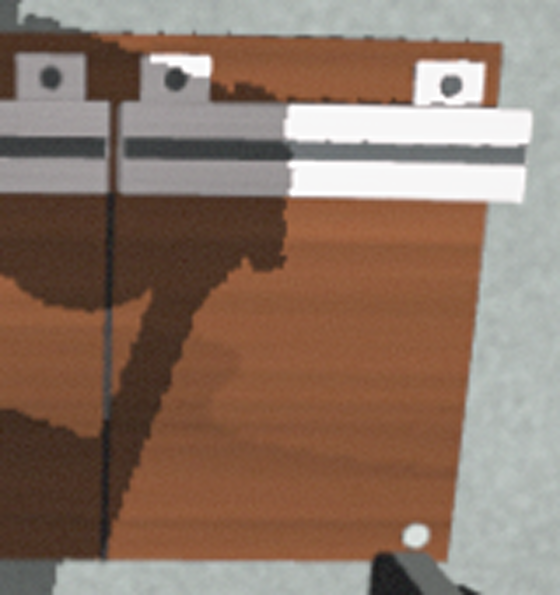

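```bash
cat > fit.py <<'E'
from h import *
import pickle
from scipy.optimize import least_squares
o,w=pickle.load(open('w1.pkl','rb'))
A=lambda x,y:((x+.5)/3.5-.5+95,(y+.5)/3.5-.5+75)
B=lambda x,y:((x+.5)/3.5-.5+235,(y+.5)/3.5-.5+75)
P=[((-.1,.17,.018),A(103,554)),((.1,.17,.018),A(47,34)),((.1,-.17,.018),B(502,44)),((-.1,-.17,.018),B(447,560)),((-.1,-.03,.018),B(104,557)),((.045,-.17,.046),B(524,202)),((.045,-.032,.046),B(118,193))]
X=np.array([p[0] for p in P]);U=np.array([p[1] for p in P])
def tr(p,X):
    c,s=np.cos(p[2]),np.sin(p[2]);X=np.atleast_2d(X)
    return np.c_[p[0]+c*X[:,0]-s*X[:,1],p[1]+s*X[:,0]+c*X[:,1],X[:,2]]
f=lambda p:(proj(w,tr(p,X),o)-U).ravel()
r=least_squares(f,[.535,-.004,.15],loss='soft_l1')
print(r.x,np.degrees(r.x[2]));print(np.round(f(r.x).reshape(-1,2),2))
def inv(p,q):
    d=np.array(q)-[p[0],p[1],0];c,s=np.cos(p[2]),np.sin(p[2]);return np.round([c*d[0]+s*d[1],-s*d[0]+c*d[1],d[2]],4)
for uv,z in [(A(123,298),.046),(A(123,298),.052),(A(120,180),.052),(A(165,283),.018),(A(165,195),.018),(A(120,185),.046)]:
    print('stop',z,inv(r.x,onz(w,uv,z,o)))
# compare in top image
E
python3 fit.py
```

```text
[ 0.53293365 -0.0010431   0.15204597] 8.711592125771991
[[-0.8   0.36]
 [-1.12 -0.39]
 [ 0.79 -0.7 ]
 [ 0.37  0.71]
 [-0.03  1.21]
 [-0.16 -0.35]
 [ 0.61  0.15]]
stop 0.046 [0.0086 0.1365 0.046 ]
stop 0.052 [0.0094 0.1337 0.052 ]
stop 0.052 [0.0488 0.131  0.052 ]
stop 0.018 [0.0103 0.1327 0.018 ]
stop 0.018 [0.0427 0.1299 0.018 ]
stop 0.046 [0.0471 0.1338 0.046 ]
```

{"fn": "step_arm", "kwargs": {"moves": [[1, -0.006, 0.055, 0, 0], [1, -0.006, 0.055, 0, 0], [1, -0.006, 0.055, 0, 0], [1, -0.006, 0.055, 0, 0], [1, -0.006, 0.055, 0, 0], [1, -0.006, 0.055, 0, 0], [1, 0, 0, 0, 1]]}}

```text
t: 4.22
tool_pos: [0.4901, 0.3085, 0.2346]
tool_rot: [3.123, 0.257, 0.017]
contact_force: [0.1, -1.0, 0.4]
opening: 0.0852
```

```bash
python3 w.py w2; python3 -c "
import cv2
a=cv2.imread('pics/w2.png');cv2.imwrite('pics/w2z.png',cv2.resize(a[40:300,150:400],None,fx=2.3,fy=2.3,interpolation=cv2.INTER_CUBIC))"
```

```text
4.225 [0.4901 0.3085 0.2346] yaw 9.41577457063402 [ 0.08 -0.98  0.39] 0.08519515440294342 [ 0.439 -0.061  1.721 -0.012  1.475  1.847]
```

View pics/w2.png

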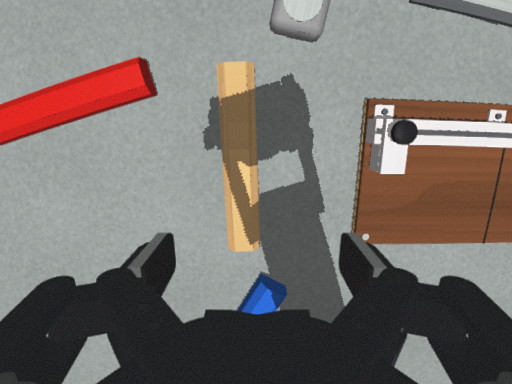

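View pics/w2z.png

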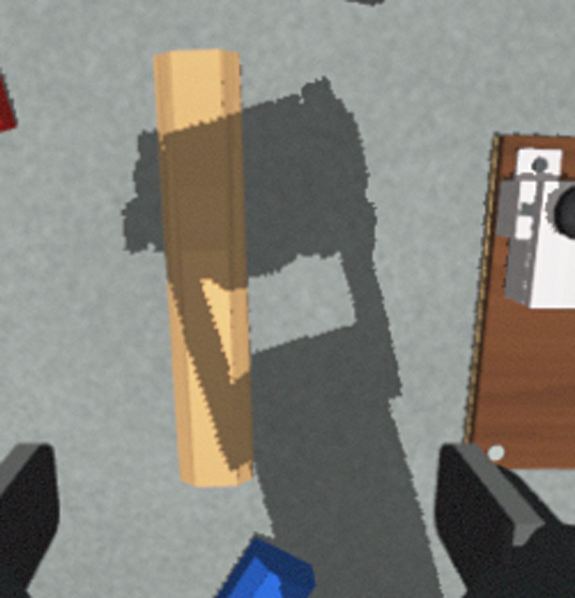

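```bash
cat > fitb.py <<'E'
from h import *
import pickle
from scipy.optimize import least_squares
from fit import tr
o,w=pickle.load(open('w2.pkl','rb'))
A=lambda x,y:((x+.5)/2.3-.5+150,(y+.5)/2.3-.5+40)
# batten frame: x along world ~+x, y left
P=[((.12,.0225,.024),A(155,55)),((.12,-.0225,.024),A(241,52)),((-.12,.0225,.024),A(180,485)),((-.12,-.0225,.024),A(253,480)),((.12,.0125,.034),A(170,51)),((.12,-.0125,.034),A(222,50)),((-.12,.0125,.034),A(191,487)),((-.12,-.0125,.034),A(236,486))]
X=np.array([p[0] for p in P]);U=np.array([p[1] for p in P])
f=lambda p:(proj(w,tr(p,X),o)-U).ravel()
r=least_squares(f,[.49,.32,.15],loss='soft_l1')
print(r.x,np.degrees(r.x[2]));print(np.round(f(r.x).reshape(-1,2),2))
E
python3 fitb.py|tail -9
```

```text
[0.49814209 0.33045828 0.18988818] 10.879791121291936
[[-0.17  0.53]
 [-0.06  0.66]
 [-0.6  -2.22]
 [-0.27 -0.94]
 [ 0.76  0.25]
 [-0.38  0.01]
 [ 1.24 -0.04]
 [-0.06 -0.11]]
```

{"fn": "step_arm", "kwargs": {"moves": [[1, 0.004, 0.011, -0.05, 1.5], [1, 0.004, 0.01, -0.05, 0], [1, 0, 0, -0.05, 0], [1, 0, 0, -0.03, 0], [1, 0, 0, 0, 0]]}}

```text
t: 4.9
tool_pos: [0.5029, 0.3183, 0.0528]
tool_rot: [3.119, 0.276, 0.026]
contact_force: [-0.5, 0.4, 0.4]
opening: 0.0852
```

```bash
python3 w.py w3
```

```text
4.9 [0.5029 0.3183 0.0528] yaw 10.131931095956116 [-0.52  0.35  0.35] 0.08521928859072489 [ 0.447  0.151  1.823 -0.017  1.156  1.848]
```

View pics/w3.png

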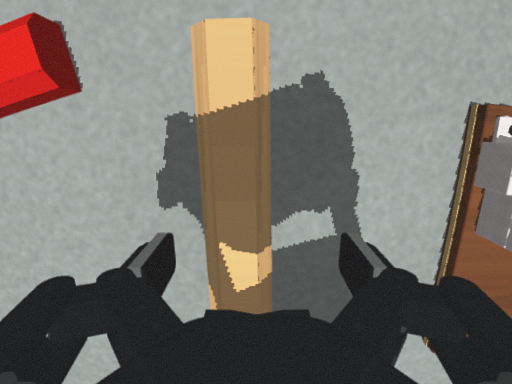

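{"fn": "step_arm", "kwargs": {"moves": [[1, -0.004, 0.012, 0, 1], [1, 0, 0.002, -0.02, 0], [0.85, 0, 0, -0.02, 0], [0.85, 0, 0, 0, 0]]}}

```text
t: 5.45
tool_pos: [0.5032, 0.3344, 0.0175]
tool_rot: [3.12, 0.304, 0.043]
contact_force: [0.1, 0.3, -0.1]
opening: 0.0726
```

```bash
python3 w.py w4
```

```text
5.45 [0.5032 0.3344 0.0175] yaw 11.12889206175033 [ 0.13  0.32 -0.12] 0.0725850306215413 [ 0.471  0.214  1.819 -0.018  1.085  1.856]
```

View pics/w4.png

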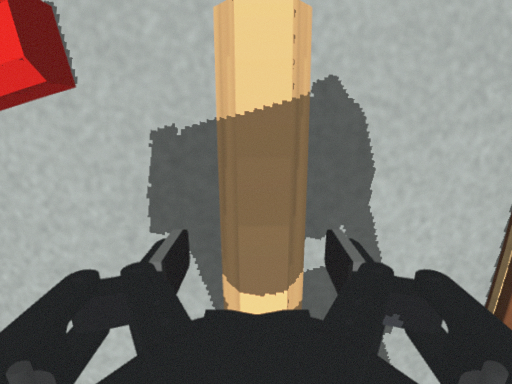

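{"fn": "step_arm", "kwargs": {"moves": [[0.8, -0.003, -0.001, -0.012, 0], [0.75, 0, 0, -0.004, 0], [0.75, 0, 0, 0, 0]]}}

```text
t: 5.88
tool_pos: [0.5011, 0.3338, 0.0019]
tool_rot: [3.121, 0.304, 0.047]
contact_force: [-0.7, 0.2, -0.1]
opening: 0.0643
```

{"fn": "step_arm", "kwargs": {"moves": [[0, 0, 0, 0, 0], [0, 0, 0, 0, 0], [0, 0, 0, 0, 0], [0, 0, 0, 0, 0]], "newtons": 60}}

```text
t: 6.38
tool_pos: [0.5015, 0.3339, 0.0024]
tool_rot: [3.121, 0.304, 0.049]
contact_force: [0.7, 0.1, -0.8]
opening: 0.0437
```

```bash
python3 w.py w5
```

```text
6.375 [0.5015 0.3339 0.0024] yaw 11.132052435306516 [ 0.75  0.06 -0.76] 0.043744660401825085 [ 0.472  0.231  1.829 -0.019  1.054  1.857]
```

View pics/w5.png

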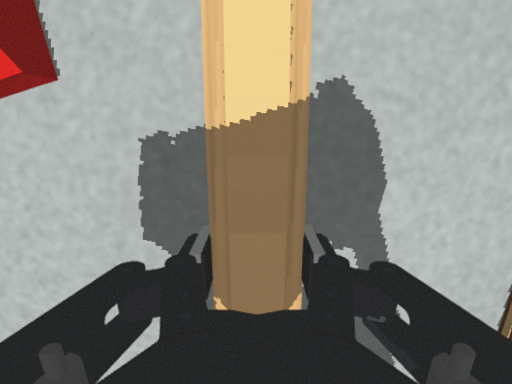

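{"fn": "step_arm", "kwargs": {"moves": [[0, 0, 0, 0.04, 0], [0, 0, 0, 0.045, 0], [0, 0, 0, 0.045, 0], [0, 0.003, -0.03, 0, 9.5], [0, 0.003, -0.036, 0, 9.5], [0, 0.003, -0.036, 0, 9.5], [0, 0.003, -0.036, 0, 9.5], [0, 0.003, -0.036, 0, 9.5], [0, 0.003, -0.036, 0, 9.5], [0, 0.003, -0.036, 0, 9.5], [0, 0.003, -0.036, 0, 9.5], [0, 0, -0.03, 0, 9.5], [0, 0, 0, 0, 0]]}}

```text
t: 8.05
tool_pos: [0.5188, 0.0112, 0.1303]
tool_rot: [-2.019, -2.389, -0.033]
contact_force: [-0.1, 0.4, -2.3]
opening: 0.0435
```

```bash
python3 w.py w6
```

```text
8.05 [0.5188 0.0112 0.1303] yaw 99.58858379971585 [-0.09  0.35 -2.33] 0.04350553408446075 [-0.136 -0.12   1.955  0.026  1.307 -0.31 ]
```

View pics/w6.png

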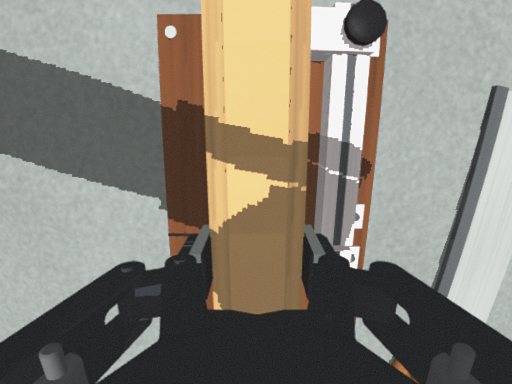

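{"fn": "step_arm", "kwargs": {"moves": [[0, 0.001, -0.004, -0.03, -0.9], [0, 0, 0, -0.03, 0], [0, 0, 0, -0.025, 0], [0, 0, 0, 0, 0]]}}

```text
t: 8.6
tool_pos: [0.5191, 0.012, 0.0431]
tool_rot: [-2.04, -2.369, -0.036]
contact_force: [-2.1, -0.7, -2.5]
opening: 0.0436
```

```bash
python3 w.py w7; python3 - <<'E'
from h import *
s=ctrl.get_image('scene');c=s['color'][170:330,160:340,::-1]
cv2.imwrite('pics/s7.png',cv2.resize(c,None,fx=3.5,fy=3.5,interpolation=cv2.INTER_CUBIC))
E
```

```text
8.6 [0.5191 0.012  0.0431] yaw 98.54160309813793 [-2.09 -0.68 -2.55] 0.04364318259659538 [-0.135 -0.003  2.005  0.03   1.14  -0.297]
```

View pics/w7.png

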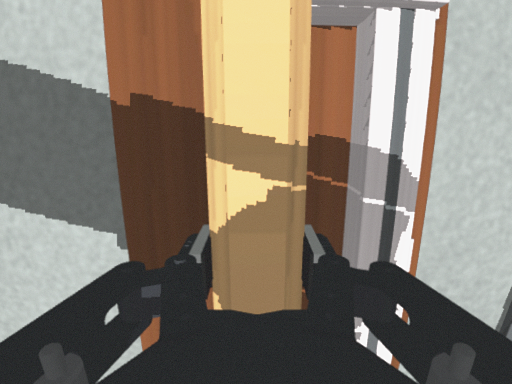

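View pics/s7.png

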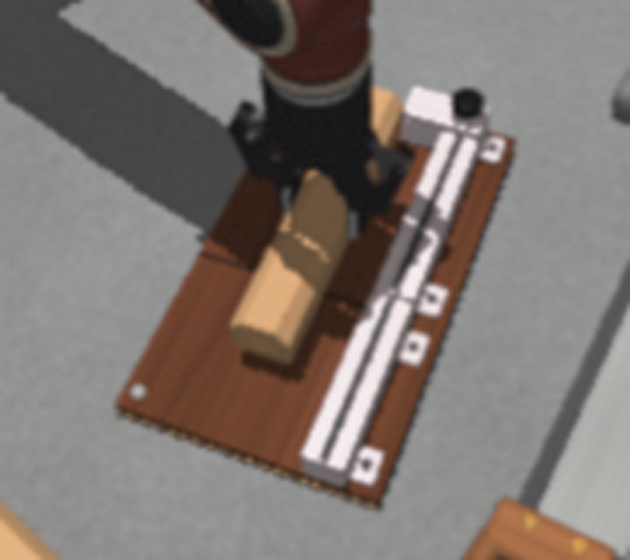

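{"fn": "step_arm", "kwargs": {"moves": [[0, 0.002, -0.008, 0, 0], [0, 0, -0.003, -0.008, 0], [0, 0, 0, -0.008, 0], [0, 0, 0, 0, 0]]}}

```text
t: 9.2
tool_pos: [0.5265, -0.0005, 0.0328]
tool_rot: [-2.047, -2.377, -0.047]
contact_force: [-0.6, 0.0, -1.9]
opening: 0.0437
```

{"fn": "step_arm", "kwargs": {"moves": [[0, 0, 0, -0.007, 0], [0, 0, 0, -0.004, 0], [0, 0, 0, -0.002, 0], [0, 0, 0, 0, 0]]}}

```text
t: 9.7
tool_pos: [0.5276, -0.0004, 0.021]
tool_rot: [-2.047, -2.377, -0.048]
contact_force: [0.5, 0.2, -0.9]
opening: 0.0435
```

{"fn": "step_arm", "kwargs": {"moves": [[0, 0, 0, -0.001, 0], [0.62, 0, 0, 0, 0], [0.64, 0, 0, 0, 0], [0.66, 0, 0, 0, 0]]}}

```text
t: 10.2
tool_pos: [0.5284, -0.0005, 0.0207]
tool_rot: [-2.048, -2.378, -0.05]
contact_force: [0.4, -0.3, 0.1]
opening: 0.0565
```

```bash
python3 w.py w8
```

```text
10.2 [ 5.284e-01 -5.000e-04  2.070e-02] yaw 98.54063765797524 [ 0.39 -0.28  0.13] 0.056540948953714136 [-0.157  0.045  2.     0.032  1.082 -0.321]
```

View pics/w8.png

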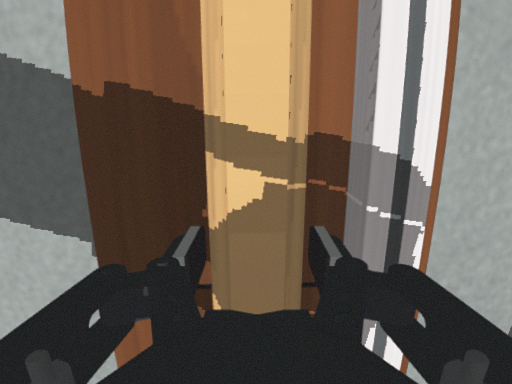

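{"fn": "step_arm", "kwargs": {"moves": [[0.66, 0, 0, 0.045, 0], [0.66, 0, 0, 0.03, 0], [0, -0.025, -0.002, 0, 0], [0, -0.025, -0.003, 0, 0], [0, -0.002, 0, 0, 0], [0, 0, 0, 0, 0]]}}

```text
t: 11.0
tool_pos: [0.4756, -0.0057, 0.0979]
tool_rot: [-2.049, -2.379, -0.05]
contact_force: [0.0, -0.7, 0.8]
opening: 0.0
```

```bash
python3 w.py w9
```

```text
11.0 [ 0.4756 -0.0057  0.0979] yaw 98.53808549768974 [ 0.01 -0.66  0.78] 4.4687148116752215e-05 [-0.186 -0.205  2.088  0.03   1.244 -0.344]
```

View pics/w9.png

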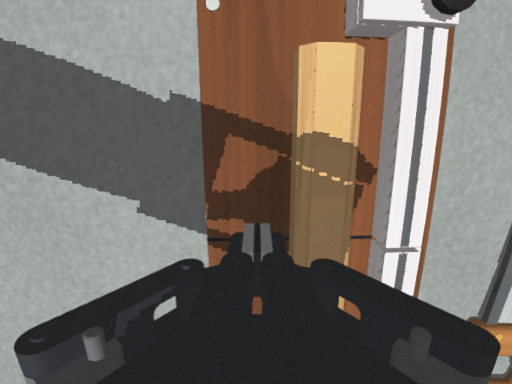

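```bash
cat > bd.py <<'E'
from h import *
P=(0.5329,-0.0010,0.15205)
c_,s_=np.cos(P[2]),np.sin(P[2])
def w2b(q): d=np.array(q[:2])-P[:2]; return np.round([c_*d[0]+s_*d[1],-s_*d[0]+c_*d[1]],4)
def b2w(x,y): return np.round([P[0]+c_*x-s_*y,P[1]+s_*x+c_*y],4)
E
python3 - <<'E'
from bd import *
import pickle
o,w=pickle.load(open('w9.pkl','rb'))
print('tcp',w2b(o['tool_pos']))
for n,uv,z in [('endTopL',(305,44),.052),('endTopR',(358,44),.052),('endLow R',(364,46),.042),('endlowL',(296,48),.042),('near',(293,150),.042),('near',(291,230),.042),('stopfoot',(350,35),.018),('stoptop',(362,22),.052),('fencefoot',(372,240),.018),('slot',(215,240),.018)]:
    print(n,w2b(onz(w,uv,z,o)))
E
```

```text
tcp [-0.0573  0.0041]
endTopL [-0.0253  0.1174]
endTopR [0.0094 0.1181]
endLow R [0.0174 0.1196]
endlowL [-0.0295  0.1175]
near [-0.0301  0.0486]
near [-0.0301 -0.0131]
stopfoot [0.0154 0.1337]
stoptop [0.0113 0.1315]
fencefoot [ 0.0469 -0.0335]
slot [-0.0927 -0.031 ]
```

{"fn": "step_arm", "kwargs": {"moves": [[0, 0, -0.002, -0.035, 0], [0, 0, -0.002, -0.027, 0], [0, 0, 0, -0.003, 0], [0, 0, 0, 0, 0]]}}

```text
t: 11.55
tool_pos: [0.4792, -0.0098, 0.0328]
tool_rot: [2.049, 2.38, 0.053]
contact_force: [0.6, -0.7, -0.2]
opening: 0.0001
```

{"fn": "step_arm", "kwargs": {"moves": [[0, 0.008, 0.0012, 0, 0], [0, 0.008, 0.0012, 0, 0], [0, 0.008, 0.0012, 0, 0], [0, 0.008, 0.0012, 0, 0]]}}

```text
t: 12.05
tool_pos: [0.5155, -0.0049, 0.0359]
tool_rot: [2.045, 2.377, 0.057]
contact_force: [-0.5, -0.6, 0.3]
opening: 0.0
```

{"fn": "step_arm", "kwargs": {"moves": [[0, 0.003, 0.0005, -0.003, 0], [0, 0.003, 0.0005, -0.002, 0], [0, 0.003, 0.0005, 0, 0]]}}

```text
t: 12.42
tool_pos: [0.5241, -0.0042, 0.0355]
tool_rot: [-2.045, -2.383, -0.044]
contact_force: [-19.5, -2.6, 12.2]
opening: -0.0001
```

```bash
python3 w.py w10
```

```text
12.425 [ 0.5241 -0.0042  0.0355] yaw 98.72417725130389 [-19.48  -2.59  12.25] -0.00014941962287308677 [-0.163  0.012  2.005  0.027  1.111 -0.327]
```

View pics/w10.png

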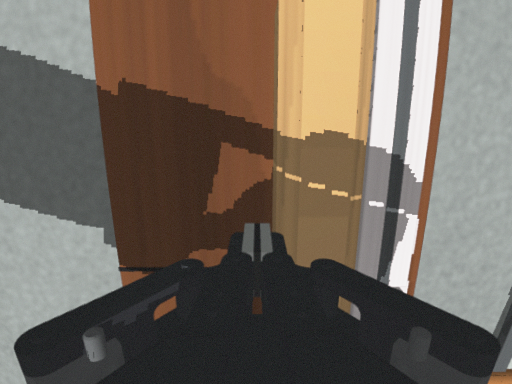

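{"fn": "step_arm", "kwargs": {"moves": [[0, -0.012, -0.002, 0, 0], [0, 0, 0, 0.025, 0], [0, 0, 0, 0.025, 0], [0, 0.02, -0.045, 0, 0], [0, 0.022, -0.045, 0, 0], [0, 0.022, -0.043, 0, 0], [0, 0, 0, 0, 0]]}}

```text
t: 13.35
tool_pos: [0.5773, -0.1426, 0.0869]
tool_rot: [2.043, 2.385, 0.046]
contact_force: [-0.4, 1.3, 0.8]
opening: -0.0002
```

```bash
python3 w.py w11; python3 -c "
from bd import *
print(w2b(ctrl.get_obs()['tool_pos']))"
```

```text
13.35 [ 0.5773 -0.1426  0.0869] yaw 98.84045400512952 [-0.38  1.29  0.81] -0.00015941236031841627 [-0.38   0.104  1.811  0.029  1.216 -0.544]
[ 0.0217 -0.145 ]
```

View pics/w11.png

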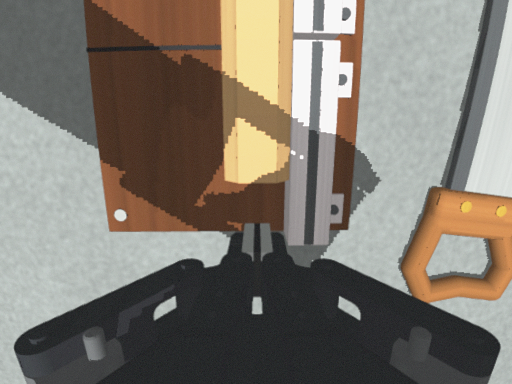

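{"fn": "step_arm", "kwargs": {"moves": [[0, 0, 0, -0.03, 0], [0, 0, 0, -0.02, 0], [0, 0, 0, 0, 0], [0, -0.0012, 0.008, -0.001, 0], [0, -0.0012, 0.008, 0, 0]]}}

```text
t: 14.02
tool_pos: [0.5732, -0.1212, 0.035]
tool_rot: [2.039, 2.389, 0.048]
contact_force: [0.3, -0.1, -0.1]
opening: -0.0001
```

```bash
python3 - <<'E'
from bd import *
import pickle
o,w=pickle.load(open('w11.pkl','rb'))
for n,uv,z in [('endTopL',(237,183),.052),('endTopR',(279,184),.052),('near',(222,100),.042),('near',(224,180),.042)]: print(n,w2b(onz(w,uv,z,o)))
print(w2b(ctrl.get_obs()['tool_pos']))
E
```

```text
endTopL [ 0.0095 -0.122 ]
endTopR [ 0.0374 -0.1228]
near [ 0.0001 -0.0685]
near [ 0.     -0.1219]
[ 0.0217 -0.125 ]
```

{"fn": "step_arm", "kwargs": {"moves": [[0, -0.0005, 0.003, -0.001, 0], [0, -0.0005, 0.003, 0, 0], [0, -0.0005, 0.003, 0, 0]]}}

```text
t: 14.4
tool_pos: [0.5731, -0.1149, 0.0362]
tool_rot: [2.029, 2.385, 0.04]
contact_force: [-0.9, -16.1, -2.2]
opening: 0.0001
```

{"fn": "step_arm", "kwargs": {"moves": [[0, 0.002, -0.012, 0, 0], [0, 0, 0, 0.022, 0], [0, 0, 0, 0.022, 0], [0, -0.02, 0.043, 0, 0], [0, -0.02, 0.043, 0, 0], [0, -0.02, 0.043, 0, 0], [0, -0.01, 0.03, 0, 0], [0, 0, 0, 0, 0]]}}

```text
t: 15.4
tool_pos: [0.5053, 0.0338, 0.0841]
tool_rot: [2.035, 2.379, 0.05]
contact_force: [-0.0, -0.5, -0.4]
opening: 0.0
```

```bash
python3 w.py w12; python3 -c "
from bd import *
print(w2b(ctrl.get_obs()['tool_pos']))"
```

```text
15.4 [0.5053 0.0338 0.0841] yaw 98.90783935568692 [-0.03 -0.52 -0.41] 3.9911201177111826e-05 [-0.092 -0.113  2.032  0.022  1.195 -0.254]
[-0.0216  0.0376]
```

View pics/w12.png

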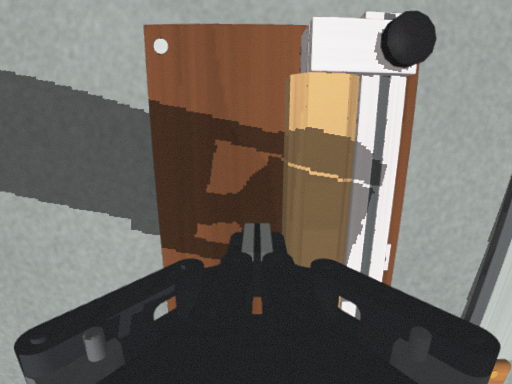

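{"fn": "step_arm", "kwargs": {"moves": [[0, 0.004, 0.0006, -0.016, 0], [0, 0.003, 0.0006, -0.01, 0], [0, 0, 0, 0, 0]]}}

```text
t: 15.82
tool_pos: [0.5143, 0.0318, 0.0561]
tool_rot: [2.04, 2.374, 0.05]
contact_force: [0.0, 0.6, 0.2]
opening: -0.0003
```

```bash
python3 -c "
from bd import *
o=ctrl.get_obs();print(w2b(o['tool_pos']),o['tool_pos'],o['contact_force'])"
```

```text
[-0.0134  0.0352] [0.51428048 0.03177091 0.05610219] [0.01043114 0.56325837 0.24917556]
```

{"fn": "step_arm", "kwargs": {"moves": [[0, 0.004, 0.0008, -0.004, 0], [0, 0.003, 0.0006, -0.003, 0], [0, 0.002, 0.0004, -0.002, 0]]}}

```text
t: 16.2
tool_pos: [0.5243, 0.0329, 0.0465]
tool_rot: [2.042, 2.372, 0.05]
contact_force: [0.3, -0.9, -1.2]
opening: -0.0007
```

```bash
python3 -c "
from bd import *
o=ctrl.get_obs();print(w2b(o['tool_pos']),o['tool_pos'],o['contact_force'])"
```

```text
[-0.0034  0.0348] [0.52430591 0.03292516 0.04648983] [ 0.28470598 -0.89046093 -1.15843777]
```

{"fn": "step_arm", "kwargs": {"moves": [[0, 0.002, 0.0004, -0.002, 0], [0, 0.002, 0.0004, -0.002, 0]]}}

```text
t: 16.45
tool_pos: [0.5264, 0.0333, 0.0448]
tool_rot: [2.044, 2.378, 0.039]
contact_force: [-19.6, -2.0, 26.5]
opening: -0.0002
```

```bash
python3 -c "
from bd import *
o=ctrl.get_obs();print(w2b(o['tool_pos']),o['tool_pos'],o['contact_force'])"
```

```text
[-0.0012  0.0349] [0.52643873 0.03331698 0.04478277] [-19.61008434  -2.0434752   26.53505845]
```

```bash
python3 w.py w13; python3 - <<'E'
from h import *
s=ctrl.get_image('scene');c=s['color'][170:330,160:340,::-1]
cv2.imwrite('pics/s13.png',cv2.resize(c,None,fx=3.5,fy=3.5,interpolation=cv2.INTER_CUBIC))
for i in range(4): ctrl.get_image('wrist')
o=ctrl.get_obs();print(o['t'],o['tool_pos'],o['contact_force'],o['wrist_torque'])
E
```

```text
16.45 [0.5264 0.0333 0.0448] yaw 98.65604676403996 [-19.61  -2.04  26.54] -0.00016541360041527414 [-0.087  0.003  1.996  0.019  1.124 -0.246]
16.75 [0.52628924 0.03327054 0.04491834] [-14.74086016  -2.02129672  18.2613307 ] [-0.32744479  2.39091056  0.06238068]
```

View pics/w13.png

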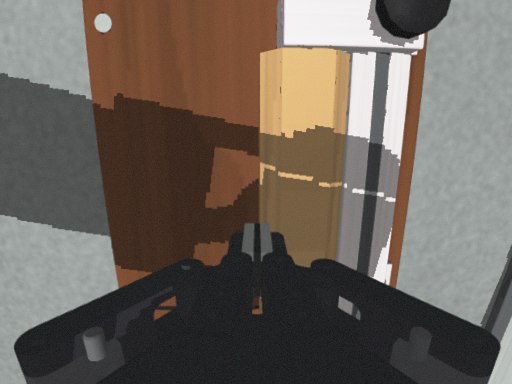

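View pics/s13.png

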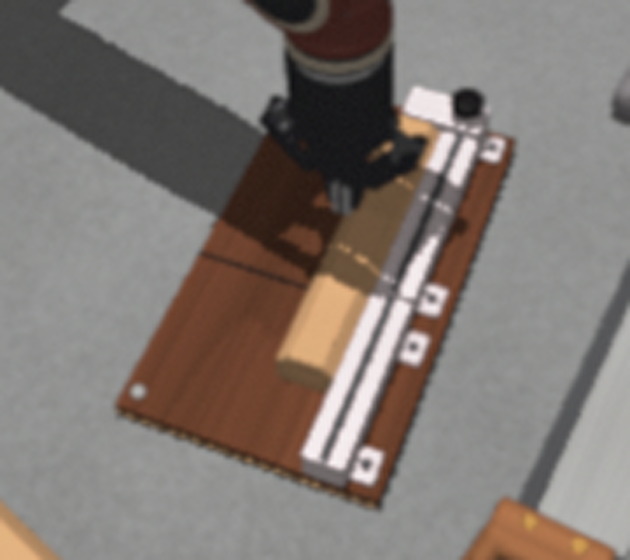

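{"fn": "step_arm", "kwargs": {"moves": [[0, 0.0028, 0.0008, -0.0026, 0]]}}

```text
t: 16.88
tool_pos: [0.5265, 0.0334, 0.0448]
tool_rot: [-2.046, -2.384, -0.027]
contact_force: [-22.4, -4.9, 29.3]
opening: 0.0
```

```bash
python3 - <<'E'
from bd import *
for i in range(10):
    w=ctrl.get_image('wrist')
    o=ctrl.get_obs();print(o['t'],np.round(o['tool_pos'],4),np.round(o['contact_force'],1))
s=ctrl.get_image('top');c=s['color'][120:250,200:380,::-1]
cv2.imwrite('pics/t14.png',cv2.resize(c,None,fx=4,fy=4,interpolation=cv2.INTER_CUBIC))
c=w['color'][0:220,200:460,::-1];cv2.imwrite('pics/w14z.png',cv2.resize(c,None,fx=2.7,fy=2.7,interpolation=cv2.INTER_CUBIC))
for n,uv,z in [('endtopL',(280,50),.052),('endTopR',(337,51),.052),('near',(260,150),.042),('stoptop',(282,47),.052)]: print(n,w2b(onz(w,uv,z,o)))
E
```

```text
16.925 [0.5265 0.0333 0.0448] [-20.2  -4.4  26.7]
16.975 [0.5265 0.0333 0.0448] [-21.4  -3.4  27.1]
17.025 [0.5265 0.0333 0.0448] [-20.9  -3.8  25.4]
17.075 [0.5265 0.0333 0.0448] [-20.1  -3.6  24.9]
17.125 [0.5265 0.0333 0.0449] [-19.6  -3.5  25.9]
17.175 [0.5265 0.0333 0.0448] [-20.8  -3.9  25.2]
17.225 [0.5265 0.0333 0.0448] [-21.3  -4.6  25.1]
17.275 [0.5265 0.0333 0.0448] [-20.8  -3.4  26.3]
17.325 [0.5265 0.0333 0.0448] [-20.5  -3.7  25.9]
17.375 [0.5265 0.0333 0.0448] [-20.2  -3.4  25.7]
endtopL [0.009  0.1311]
endTopR [0.0355 0.131 ]
near [0.0001 0.0843]
stoptop [0.0099 0.1324]
```

View pics/w14z.png

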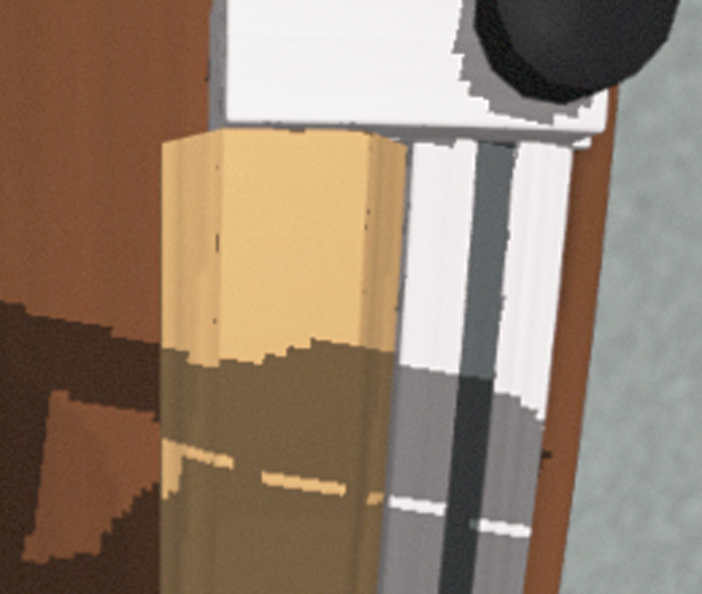

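View pics/t14.png

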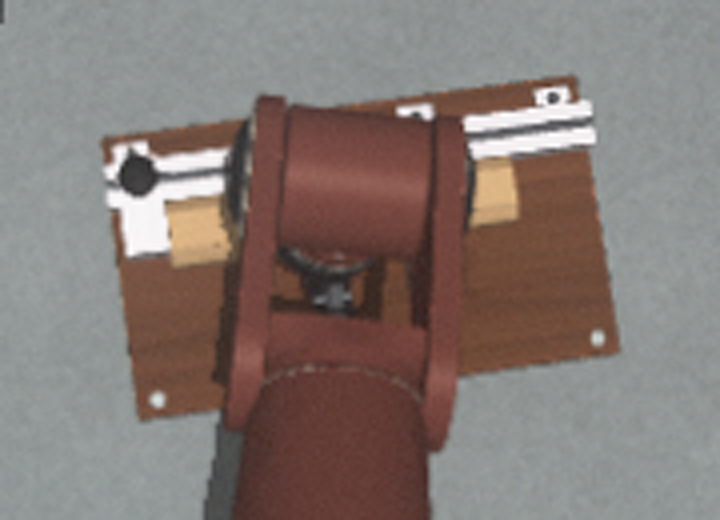

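{"fn": "step_arm", "kwargs": {"moves": [[0, -0.012, -0.002, 0.012, 0], [0, -0.01, 0, 0.03, 0], [0, -0.008, 0.05, 0.02, 0], [0, 0, 0, 0, 0], [0, 0, 0, 0, 0]]}}

```text
t: 18.05
tool_pos: [0.4964, 0.082, 0.1101]
tool_rot: [2.045, 2.381, 0.03]
contact_force: [0.1, -0.1, 1.0]
opening: -0.0001
```

```bash
python3 w.py w15;python3 -c "
import cv2
a=cv2.imread('pics/w15.png');cv2.imwrite('pics/w15z.png',cv2.resize(a[20:240,200:460],None,fx=3,fy=2.7,interpolation=cv2.INTER_CUBIC))"
```

```text
18.05 [0.4964 0.082  0.1101] yaw 98.68527879731703 [ 0.11 -0.09  1.02] -0.000146288894330999 [ 0.009 -0.146  2.014  0.013  1.259 -0.147]
```

View pics/w15.png

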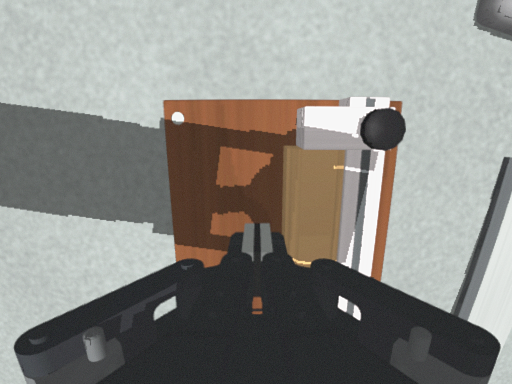

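View pics/w15z.png

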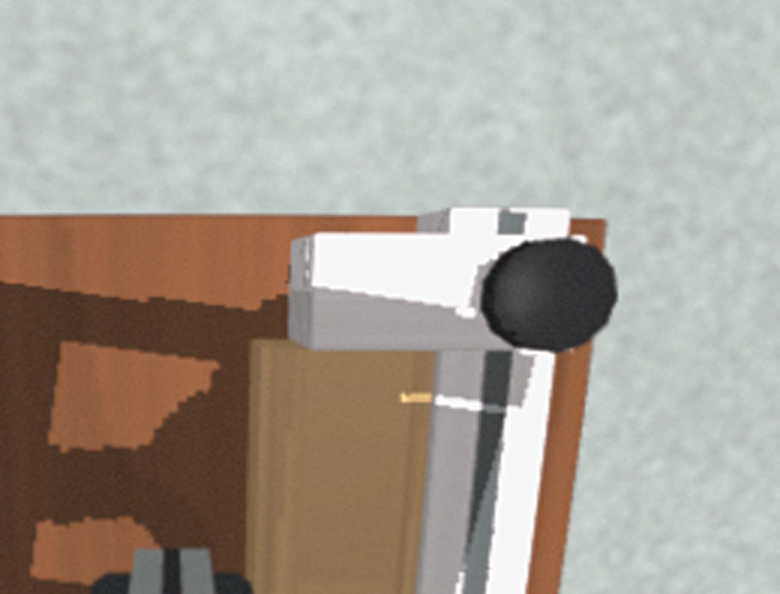

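```bash
python3 - <<'E'
from bd import *
import pickle
Z=lambda x,y:((x+.5)/3-.5+200,(y+.5)/2.7-.5+20)
o,w=pickle.load(open('w15.pkl','rb'))
print('cam',w2b(ray(w,(256,192),o)[0]),ray(w,(256,192),o)[0][2])
for n,uv in [('batend outer',Z(251,341)),('batend in',Z(300,341))]:
    for z in (.042,.047,.052): print(n,z,w2b(onz(w,uv,z,o)))
for z in (.046,.052,.056,.060): print('stopcorner',z,w2b(onz(w,Z(312,349),z,o)))
o,w=pickle.load(open('w13.pkl','rb'))
Y=lambda x,y:((x+.5)/2.7-.5+200,(y+.5)/2.7-.5)
print('cam',w2b(ray(w,(256,192),o)[0]))
for z in (.046,.052,.056,.060): print('stopcorner13',z,w2b(onz(w,Y(228,122),z,o)))
print(w2b(onz(w,Y(220,129),.052,o)),w2b(onz(w,Y(162,143),.042,o)))
o,w=pickle.load(open('w11.pkl','rb'))
E
```

```text
cam [-0.0262  0.1515] 0.25368950624193687
batend outer 0.042 [-0.0027  0.1335]
batend outer 0.047 [-0.0032  0.1339]
batend outer 0.052 [-0.0038  0.1344]
batend in 0.042 [0.0099 0.1335]
batend in 0.047 [0.009  0.1339]
batend in 0.052 [0.0082 0.1344]
stopcorner 0.046 [0.0123 0.1316]
stopcorner 0.052 [0.0112 0.1322]
stopcorner 0.056 [0.0104 0.1326]
stopcorner 0.06 [0.0097 0.133 ]
cam [-0.0047  0.0986]
stopcorner13 0.046 [0.0116 0.1349]
stopcorner13 0.052 [0.0109 0.1334]
stopcorner13 0.056 [0.0104 0.1323]
stopcorner13 0.06 [0.01   0.1313]
[0.0096 0.1322] [0.     0.1322]
```

{"fn": "step_arm", "kwargs": {"moves": [[0, 0.005, -0.03, -0.012, 0], [0, 0.003, -0.012, -0.016, 0], [0, 0.002, 0, -0.012, 0], [0, 0, 0, 0, 0]]}}

```text
t: 18.6
tool_pos: [0.5055, 0.0377, 0.0655]
tool_rot: [-2.05, -2.378, -0.027]
contact_force: [-0.2, 0.1, 0.3]
opening: 0.0005
```

```bash
python3 -c "
from bd import *
o=ctrl.get_obs();print(w2b(o['tool_pos']),o['tool_pos'],o['contact_force'])"
```

```text
[-0.0212  0.0424] [0.50551718 0.03765187 0.06554959] [-0.21288743  0.11362099  0.29334451]
```

{"fn": "step_arm", "kwargs": {"moves": [[0, 0.006, 0.001, -0.006, 0], [0, 0.005, 0.001, -0.005, 0], [0, 0.003, 0.0006, -0.003, 0], [0, 0, 0, 0, 0]]}}

```text
t: 19.1
tool_pos: [0.5212, 0.0418, 0.0512]
tool_rot: [-2.048, -2.38, -0.028]
contact_force: [-0.9, -0.2, -0.2]
opening: -0.0002
```

```bash
python3 -c "
from bd import *
o=ctrl.get_obs();print(w2b(o['tool_pos']),o['tool_pos'],o['contact_force'])"
```

```text
[-0.0051  0.044 ] [0.52118398 0.04175766 0.05117833] [-0.91175483 -0.20353289 -0.22404166]
```

{"fn": "step_arm", "kwargs": {"moves": [[0, 0.001, 0.0003, -0.003, 0], [0, 0.002, 0.0005, -0.002, 0], [0, 0.0025, 0.0006, -0.0025, 0], [0, 0.0029, 0.0008, -0.0027, 0]]}}

```text
t: 19.6
tool_pos: [0.5258, 0.0429, 0.0455]
tool_rot: [-2.039, -2.375, -0.007]
contact_force: [-25.6, -4.5, 34.5]
opening: 0.0001
```

```bash
python3 w.py w16; python3 - <<'E'
from bd import *
for i in range(8):
    w=ctrl.get_image('wrist')
    o=ctrl.get_obs();print(o['t'],w2b(o['tool_pos']),np.round(o['tool_pos'][2],4),np.round(o['contact_force'],1))
c=w['color'][0:220,200:460,::-1];cv2.imwrite('pics/w16z.png',cv2.resize(c,None,fx=2.7,fy=2.7,interpolation=cv2.INTER_CUBIC))
E
```

```text
19.6 [0.5258 0.0429 0.0455] yaw 98.68639921897216 [-25.64  -4.46  34.49] 5.6327313674275415e-05 [-0.065  0.019  1.978  0.012  1.151 -0.222]
19.7 [-0.0004  0.0445] 0.0455 [-22.1  -4.   29.5]
19.75 [-0.0004  0.0445] 0.0455 [-22.4  -3.5  28.3]
19.8 [-0.0004  0.0445] 0.0455 [-21.   -3.9  28.8]
19.85 [-0.0004  0.0444] 0.0456 [-21.4  -3.1  28.1]
19.9 [-0.0004  0.0445] 0.0455 [-21.6  -4.5  28.6]
19.95 [-0.0004  0.0444] 0.0456 [-21.3  -3.3  28.1]
20.0 [-0.0004  0.0445] 0.0456 [-21.7  -3.4  27.7]
20.05 [-0.0004  0.0445] 0.0455 [-20.8  -2.7  28.5]
```

View pics/w16.png

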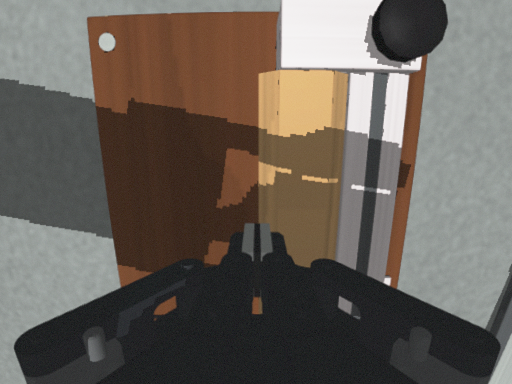

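View pics/w16z.png

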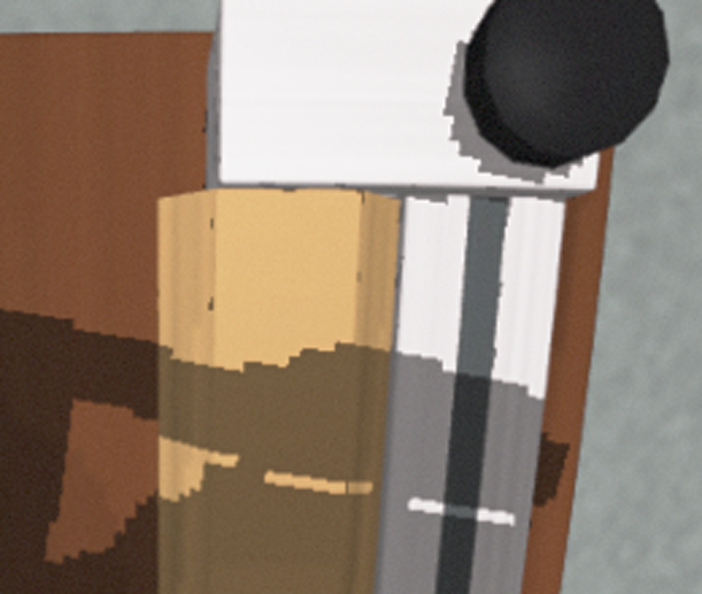

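The batten is flush with the stop and the fence. The diagonal push is steady at about 21 N into the fence and 28 N down, at board y = +44 mm, 74 mm from the slot. I'm handing in now.

```bash
python3 -c "
from station import ctrl
print(ctrl.finish_job())"
```

```text
the job is handed in; nothing more can be done
None
```

The long batten is lying flat on the bed, chamfers up, with its end at the stop block and its long side at the fence. I handed the job in at about 20 s, with the arm still pushing on it.

**What I did:** I picked the batten up across its width and turned it about 88°. I set it down about 29 mm off the fence and slid it to the fence with shut fingers. I then pushed its free end toward the stop until the force reached about 16 N. The final push is on the near chamfer, 74 mm from the saw slot on the stop side.

**Last checks:**
- **Push:** it held steady for half a second at about 21 N into the fence and 28 N down.
- **Fence:** no gap shows along the fence in the last wrist pictures, and the batten's near face measured at 0 mm on the board, as it should.
- **Stop:** I first measured what could have been a 1.5 mm gap, assuming the block was as high as the batten. I lifted off and looked again from beyond the stop: the block is about 5 mm taller than the batten, and the batten's end agrees with the stop face to about 1 mm. I then pushed again.
- **Other things:** nothing touched the offcut, saw, tape, tub or the coloured look-alikes as far as I can tell. I did not measure their positions again at the end.

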